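Clear the form and hold the reading magnifier over its small print

TASK

I want to read the boxed small print on the form: lay the two pencils that lie across it into the pencil tray, the long one in the long row and the short one in the short row, placing them gently, not dropping them. Then bring the reading magnifier up and over the card box and hold it still and level over the boxed small print, centred on it with its long side along the lines, about two centimetres above the paper and never touching the clipboard. Leave the card box, pencil pot and mug where they are, and finish while still holding the magnifier there.

Things in the scene. Friction and masses are not known exactly. Their poses are not given: they have to be found in the camera images.
- clipboard: A5 clipboard, dark hardboard 245 x 170 mm, fixed where it lies, with a white pad of forms on it; paper surface 4.5 mm above the table. Origin: centre of the board's underside. x runs along the board's long side towards the steel clip (clip 100 mm wide, from 91 mm to 133 mm on x, up to 20 mm high), y runs along the printed lines, z up.
- small_print (a point): Centre, on the paper surface, of the black-outlined box of small print on the form: 102 mm along the clipboard's y by 28 mm along its x. Axes as the clipboard's; 20 mm from the board's centre away from the clip.
- long_pencil: Long yellow hexagonal pencil, 175 mm long, 9.6 mm wide and 9 mm high, about 16 g, lying flat and roughly along the clipboard's x on the paper, about 38 mm to one side of the board's middle line (either side). Origin: mid-length on its underside as built, x along the pencil towards the sharpened tip. The tip cone is the last 16 mm.
- long_pencil_mid (a point): Middle of the long pencil, on its axis.
- short_pencil: Short yellow hexagonal pencil of the same make, 90 mm long, 9.6 mm wide and 9 mm high, about 10 g, lying likewise on the paper on the other side of the middle line. Origin: mid-length on its underside as built, x along the pencil towards the tip (cone: last 16 mm).
- short_pencil_mid (a point): Middle of the short pencil, on its axis.
- tray: Wooden pencil tray, fixed, 205 mm (x) by 155 mm (y), floor 4 mm above the table, walls 5 mm thick with tops 14 mm above the table. The y > 0 half is the long row over the full length; the y < 0 half holds the short row at -x and, behind a cross wall, a small compartment with an eraser and a sharpener. Origin: centre of its underside, z up.
- long_row (a point): Centre of the floor of the long row: 195 mm along the tray's x by 70 mm along its y, clear inside. Axes as the tray's.
- short_row (a point): Centre of the floor of the short row: 110 mm along the tray's x by 70 mm along its y, clear inside. Axes as the tray's.
- magnifier: Reading magnifier: black frame 114 x 64 x 12 mm around a clear 100 x 50 mm lens; straight black handle 22 mm wide, 16 thick, from 65 to 165 mm behind the lens centre. 0.11 to 0.18 kg, balances about 45 mm behind the lens centre. Lies flat on the table, handle away from the card box. Origin: lens centre at underside level; x from handle to lens (long side), z up.
- lens (a point): Centre of the lens at the level of the magnifier's flat underside (same as the magnifier's origin).
- grip (a point): A good place to grip the handle across its 22 mm width: on the handle's axis 85 mm behind the lens centre, 8 mm above the underside (half the handle's thickness).
- card_box: Bystander: loose wooden card index box full of cards, 125 (x) x 100 (y) mm, 85 mm high to the tops of the tabs, standing between the magnifier and the tray. Origin: centre of its underside.
- pot: Bystander: loose dark steel pencil pot, 76 mm across and 100 mm high, pencils standing in it to 170 mm. Origin: centre of its underside.
- mug: Bystander: loose white mug, 80 mm across and 92 mm high, handle towards its y. Origin: centre of its underside.
There are look-alikes about, which are no part of the job. Leave any pink look-alike of the short_pencil alone. There is more than one size of the magnifier; the job needs the larger.

How it is judged:
On the way, in this order (a step that is already met when the one before it is completed fails the run):
1. both pencils lie in the tray, each in the row of its length, let go (x of long_pencil_mid in the frame of long_row between -0.016 and 0.016 m and y of long_pencil_mid in the frame of long_row between -0.032 and 0.032 m and z of long_pencil_mid in the frame of long_row between -0.001 and 0.009 m and angle between the x axis of each of long_pencil, short_pencil and the x axis of tray, either way round below 0.35 rad and linear speed of each of long_pencil, short_pencil below 0.02 m/s and contact force between the fingers and long_pencil below 0.05 N and x of short_pencil_mid in the frame of short_row between -0.02 and 0.02 m and y of short_pencil_mid in the frame of short_row between -0.032 and 0.032 m and z of short_pencil_mid in the frame of short_row between -0.001 and 0.009 m and contact force between the fingers and short_pencil below 0.05 N), for 0.2 s.
2. the magnifier is carried over, higher than the card box (height (world z) of lens above 0.08 m and y of lens in the frame of card_box between -0.06 and 0.06 m and contact force between the fingers and magnifier above 0.5 N), for 0.02 s.
3. the magnifier is over the small print, held (horizontal distance between lens and small_print below 0.012 m and z of lens in the frame of small_print between 0.01 and 0.035 m and angle between magnifier's own z axis and vertical below 0.15 rad and angle between the x axis of magnifier and the y axis of clipboard, either way round below 0.12 rad and linear speed of magnifier below 0.02 m/s and angular speed of magnifier below 0.1 rad/s and contact force between the fingers and magnifier above 1 N and contact force between magnifier and clipboard below 0.05 N and contact force between magnifier and tray below 0.05 N and contact force between magnifier and long_pencil below 0.05 N and contact force between magnifier and short_pencil below 0.05 N and contact force between magnifier and card_box below 0.05 N and contact force between magnifier and pot below 0.05 N and contact force between magnifier and mug below 0.05 N), for 0.2 s.
At the end, for the whole second after the job is handed in: Pencils let go, flat, lengthwise (20 deg) in their rows. Magnifier still, held by the fingers alone: lens centre within 12 mm of the small print's centre, underside 10 to 35 mm above the paper, level within 8 deg, long side along the lines within 7 deg (either way round) (all of step 1 and all of step 3); the arm keeps its last pose, push and grip.
It fails at once if the magnifier touches the clipboard (contact force between magnifier and clipboard above 0.3 N).
It fails at once if a pencil is dropped from a height (falls freely faster than 0.8 m/s, some 3 cm) ((linear speed of long_pencil above 0.8 m/s and contact force between the fingers and long_pencil below 0.02 N) or (linear speed of short_pencil above 0.8 m/s and contact force between the fingers and short_pencil below 0.02 N)).
It fails at once if the card box, pencil pot or mug is moved more than 20 mm or tipped (distance of any of card_box, pot, mug from where it was at the start of the episode above 0.02 m or angle between any of card_box, pot, mug's own z axis and vertical above 0.2 rad).
It also fails if it takes over 69 s, if anything falls off the work surface, if the arm or the gripper's body presses on something with over 40 N, if the wrist force passes 120 N, or if a joint passes its speed limit or range.

ROBOT

A 7-joint arm with a two-finger parallel gripper is mounted at the origin on the work surface. World frame = base frame: x ahead of the robot, y to its left, z up, the work surface at z = 0. Lengths are in m, angles in rad, forces in N, time in s.
With the tool pointing down it reaches from about 0.425 to 1.025 m from the base axis. Payload 9.4 kg.
Tool frame: the origin (TCP) lies midway between the tips of the shut fingers; the grasp point (between the pads) lies 19 mm behind it; z points along the fingers, y is the line along which they close (so a half turn about z gives the same grasp; the last joint's range is limited). The gripper opens to 93 mm and grips with 3 to 60 N. Pads are 15 mm wide; open, the fingers measure 128 mm over their backs; the gripper's body (75 mm by 188 mm) begins 65 mm behind the grasp point.
Start: joints at [-1.383, 0.599, -0.003, 1.599, 0.002, 0.943, -0.08], TCP at [0.19, 0.7, 0.219] pointing down, gripper open.
Joint ranges: [-2.57, 2.57], [-0.35, 1.97], [-1.29, 1.29], [0.11, 2.56], [-1.05, 4.19], [0.11, 1.86], [-2.63, 2.63]. Speed limits (rad/s): [2.22, 2.22, 3.01, 3.01, 3.14, 3.14, 3.14].

INTERFACE

Orientations are given as a unit quaternion [x, y, z, w].
In Python, from bench import bot gives the robot as it stands. The module is installed in compiled form; this text tells all that it offers.
- The arm moves only by the shell command python3 -m creep 'ROWS' [FORCE]. ROWS is JSON, a list of rows, each a list of 3 entries, a list of its own where there are three numbers: the opening, from -1 (shut) to 1 (fully open), then the shift along the world's x, y, z in m, then the turn about the world's z in degrees. A call has 1 to 12 rows; each row is the pose to reach, as a shift and turn from the pose commanded when the call began; what a row does not reach only later rows make up. A row lasts 1/8 s, in which the tool goes at most 62.5 mm and 10.7 degrees, less where a joint would pass 70% of its speed; a pose out of reach is approached as far as the arm can. A call with a gripper value outside its range is refused whole. The fingers move at their own pace and stop on an object; FORCE is the grip in N (left out, the last holds). Time passes only in rows, so rows that repeat a pose let the fingers close. It gives the time, the measured TCP pose, the force, the opening and the grip force at its end, in the units of the state.
- bot.get_obs(): the state, without advancing time (a new reading comes with each control period).
- bot.grab_frame(name): name is "side" or "top"; returns a dict with "img" (384x512x3 uint8, red, green, blue), "z_map" (384x512 float32, m along the optical axis (not along the pixel's ray), 0 where there is no reading), "camera_matrix" (3x3 intrinsics, pixels), "k1" (the pictures are not rectified: a ray, as slopes to the right and down, at radius r is drawn at 1 + k1 r^2 times it, then the intrinsics apply), "pose" (4x4, takes a point from camera to world coordinates). Camera axes: x right, y up, looking along -z (the intrinsics and any distortion apply to the point x, -y, -z); pixel columns grow to the right and rows downward; lengths in m; the calibration is good to about 2 mm. A picture is of the moment at which its call begins.
- bot.close_job(): hands the job in; it is judged then, once.
Trained networks look in the newest picture that a camera, given by its name, has taken for a name from the list of things; names that differ only in an ending like _2 or _b are one class to them, and where a whole thing is asked for, a point or a joint stands for the part that bears it (a point fixed in the world has none). Each returns a list of dicts, best first, with "p" (0 to 1); they miss things now and then, are a little off and sometimes report something else, mostly with a low value. They report only what shows in the picture. A call takes as long as a camera call. They do not tell look-alikes from the thing itself.
- bot.recognise(camera, label): "at" ([x, y, z] in m, in the coordinates of the camera as it stood for that picture, good to about 4 mm: the middle of the surface that is visible of it).
The state is a dict: "time": time; "joints": joint angles; "dq": joint speeds; "effort": joint torques, N m; "ee_pos": TCP position; "ee_rot": TCP orientation; "force": force on the tool from outside, world axes, zero at the start; "torque": the same for the moment, N m; "finger_gap": opening from 0.0 (shut) to 1.0 (fully open); "grip_force": force on a finger pad.
Only numpy, scipy, OpenCV 4.12 (cv2) and the standard library are available. Lean on these libraries where they do the work, as an engineer would, in place of code of your own. Each camera call takes 0.05 s, during which the arm holds its last target. There are 200 camera calls.

## Working session

There is one attempt and no reset: what is moved stays moved. The work goes in short steps, Python scripts to look and compute and a shell command to move; the robot and the scene stay as the last step left them, time stands still between calls to the robot, and variables do not carry over. Pictures are saved under pics/ and viewed, at most 10 in all, crops included, and the job is handed in when it is done.

```bash
mkdir -p pics
cat > h.py <<'E'
import numpy as np, cv2
from bench import bot
def und(f,u,v):
    K=np.array(f["camera_matrix"]);k=f["k1"]
    d=np.array([(u-K[0,2])/K[0,0],(v-K[1,2])/K[1,1]]);s=d.copy()
    for _ in range(20): s=d/(1+k*(s@s))
    return s
def world(f,u,v,z=None):
    "z=None: depth; else intersection with plane z"
    s=und(f,u,v);r=np.array([s[0],-s[1],-1.0]);T=np.array(f["pose"])
    if z is None: d=f["z_map"][int(round(v)),int(round(u))]
    else: d=(z-T[2,3])/(T[:3,:3]@r)[2]
    return T[:3,:3]@(r*d)+T[:3,3]
def pix(f,p):
    T=np.array(f["pose"]);c=T[:3,:3].T@(np.array(p)-T[:3,3]);s=np.array([c[0],-c[1]])/-c[2]
    s=s*(1+f["k1"]*(s@s));K=np.array(f["camera_matrix"]);return K[:2,:2]@s+K[:2,2]
def save(f,n,box=None,sc=1):
    im=f["img"][...,::-1]
    if box: im=im[box[1]:box[3],box[0]:box[2]]
    cv2.imwrite("pics/"+n,cv2.resize(im,None,fx=sc,fy=sc,interpolation=cv2.INTER_CUBIC))
E
python3 - <<'E'
from h import *
np.set_printoptions(precision=3,suppress=True)
o=bot.get_obs();print(o["time"],o["ee_pos"],o["ee_rot"],o["finger_gap"])
for c in("top","side"):
    f=bot.grab_frame(c);save(f,c+"0.png",None,1.5);T=np.array(f["pose"]);print(c,T[:3,3],-T[:3,2])
    for l in["clipboard","long_pencil","short_pencil","tray","magnifier","grip","card_box","pot","mug","small_print"]:
        try:
            for r in bot.recognise(c,l)[:4]:
                w=T[:3,:3]@np.array(r["at"])+T[:3,3];print(l,round(r["p"],2),w,pix(f,w).round())
        except Exception as e: print(l,e)
E
```

```text
0.0 [0.19  0.699 0.218] [ 0.132  0.991 -0.001 -0.   ] 0.99780429119852
top [ 0.561 -0.07   1.358] [ 0.04   0.009 -0.999]
clipboard 0.57 [ 0.506 -0.347  0.008] [364. 239.]
clipboard 0.56 [0.681 0.183 0.061] [172. 171.]
long_pencil 0.51 [ 0.479 -0.388  0.01 ] [379. 249.]
short_pencil 0.69 [ 0.518 -0.528  0.004] [429. 236.]
short_pencil 0.51 [ 0.49  -0.32   0.013] [355. 245.]
tray 0.81 [ 0.546 -0.078  0.009] [268. 222.]
tray 0.62 [0.681 0.183 0.064] [172. 170.]
tray 0.32 [ 0.48  -0.392  0.012] [381. 249.]
magnifier 0.73 [0.529 0.361 0.006] [111. 225.]
magnifier 0.62 [0.404 0.36  0.006] [110. 270.]
grip 0.98 [0.398 0.363 0.007] [109. 272.]
grip 0.91 [0.531 0.358 0.005] [113. 224.]
card_box 0.62 [0.524 0.163 0.075] [177. 229.]
card_box 0.32 [ 0.548 -0.079  0.008] [268. 222.]
pot 0.9 [0.685 0.184 0.06 ] [172. 169.]
pot 0.42 [0.528 0.36  0.007] [111. 225.]
mug 0.56 [ 0.832 -0.101  0.024] [278. 120.]
small_print 0.68 [ 0.508 -0.352 -0.002] [366. 238.]
side [ 0.312 -1.002  0.756] [ 0.26   0.766 -0.588]
clipboard 0.57 [ 0.499 -0.357  0.004] [242. 281.]
clipboard 0.41 [ 0.476 -0.397  0.011] [238. 293.]
long_pencil 0.65 [ 0.478 -0.392  0.017] [238. 290.]
short_pencil 0.52 [ 0.487 -0.321  0.012] [233. 269.]
tray 0.66 [ 0.552 -0.09   0.   ] [232. 214.]
magnifier 0.67 [0.529 0.38  0.011] [193. 141.]
magnifier 0.54 [0.393 0.356 0.005] [159. 151.]
magnifier 0.32 [ 0.485 -0.321  0.015] [233. 269.]
grip 0.63 [0.393 0.358 0.008] [159. 150.]
card_box 0.88 [0.522 0.129 0.06 ] [205. 163.]
card_box 0.65 [ 0.496 -0.357  0.004] [241. 281.]
card_box 0.29 [0.53  0.376 0.012] [193. 141.]
card_box 0.25 [ 0.543 -0.085  0.002] [229. 213.]
pot 0.87 [0.68  0.153 0.071] [247. 148.]
mug 0.98 [ 0.811 -0.129  0.063] [318. 188.]
small_print 0.88 [ 0.498 -0.36   0.006] [242. 281.]
```

View pics/top0.png

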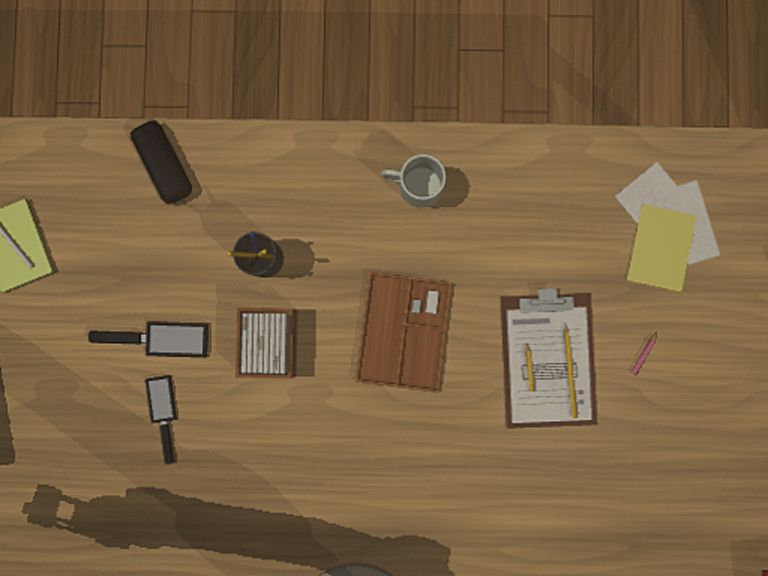

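View pics/side0.png

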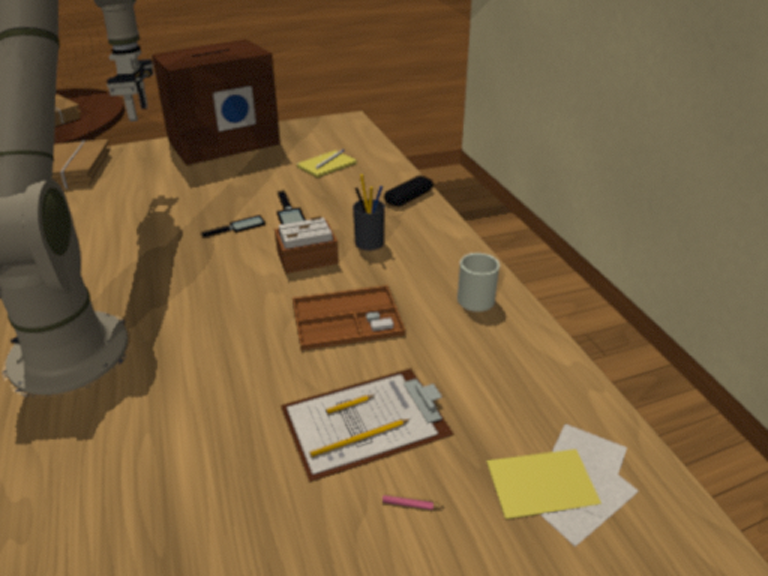

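Top view (1.5× px): the clipboard is at (548,360), with the short pencil at (530,367) and the long one at (571,370). The tray is at (405,332), with its long row on the left (+y). The card box is at (265,342), the pot at (257,254) and the mug at (422,181).

What could be mistaken for the targets:
- **Magnifiers:** larger one with its lens at (178,339) and handle pointing left, away from the box; smaller one at (160,400). I choose the larger.
- **Short pencils:** yellow one on the form at (530,367); pink one at (644,354). I choose the yellow.
- **Pencils in the pot** at (265,253): not part of the job.

Next I'll measure these with masks in both views and check with a close crop.

```bash
cat > ortho.py <<'E'
from h import *
def ortho(f,x0,x1,y0,y1,z,s):
    "rows: x decreasing, cols: y decreasing; s px/m"
    H,W=int((x1-x0)*s),int((y1-y0)*s)
    X=x1-(np.arange(H)+.5)/s;Y=y1-(np.arange(W)+.5)/s
    yy,xx=np.meshgrid(Y,X);P=np.stack([xx,yy,np.full_like(xx,z)],-1).reshape(-1,3)
    T=np.array(f["pose"]);c=(P-T[:3,3])@T[:3,:3];q=np.stack([c[:,0],-c[:,1]],1)/-c[:,2:]
    q=q*(1+f["k1"]*(q**2).sum(1,keepdims=True));K=np.array(f["camera_matrix"])
    q=q@K[:2,:2].T+K[:2,2];m=q.reshape(H,W,2).astype(np.float32)
    return cv2.remap(f["img"],m[...,0],m[...,1],cv2.INTER_CUBIC)
E
python3 - <<'E'
from ortho import *
np.set_printoptions(precision=4,suppress=True)
F={c:bot.grab_frame(c) for c in("top","side")}
for c,f in F.items():
    for nm,b,z in(("penc",(.38,.6,-.48,-.24),.0135),):
        o=ortho(f,*b,z,2000);hs=cv2.cvtColor(o,cv2.COLOR_RGB2HSV)
        m=((hs[...,0]>15)&(hs[...,0]<32)&(hs[...,1]>150)&(hs[...,2]>110)).astype(np.uint8)
        n,l,st,ce=cv2.connectedComponentsWithStats(m)
        for i in range(1,n):
            if st[i,4]<1200: continue
            v,u=np.nonzero(l==i);x=b[1]-(v+.5)/2000;y=b[3]-(u+.5)/2000
            print(c,"area",st[i,4],cv2.minAreaRect(np.stack([x,y],1).astype(np.float32)))
    A=ortho(f,.38,.66,-.46,.03,.0045,1600)[...,::-1].copy()
    B=ortho(f,.44,.62,.08,.54,.012,1600)[...,::-1].copy()
    if c=="top":
        Z=f["z_map"];print([world(f,u,v) for u,v in((119,226),(70,225),(177,229),(268,222),(366,260))])
    cv2.imwrite(f"pics/A_{c}.png",A);cv2.imwrite(f"pics/B_{c}.png",B)
E
```

```text
top area 4672 ((0.4782419204711914, -0.38892441987991333), (0.1596391201019287, 0.008685571141541004), 6.132199764251709)
top area 2118 ((0.4833790957927704, -0.31407901644706726), (0.07411127537488937, 0.008427659049630165), 7.480894088745117)
[array([0.5272, 0.3392, 0.0073]), array([0.5272, 0.4738, 0.0179]), array([0.5243, 0.1631, 0.0779]), array([ 0.5472, -0.0776,  0.0112]), array([ 0.4469, -0.3529,  0.0031])]
side area 6398 ((0.47811147570610046, -0.39378899335861206), (0.16017796099185944, 0.011860576458275318), 5.417037487030029)
side area 3103 ((0.4829578995704651, -0.3193292021751404), (0.07612032443284988, 0.011840959079563618), 5.7105631828308105)
```

View pics/A_top.png

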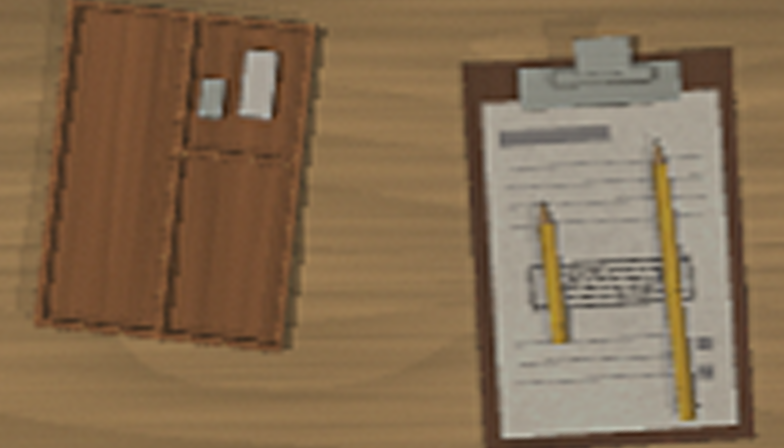

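View pics/B_top.png

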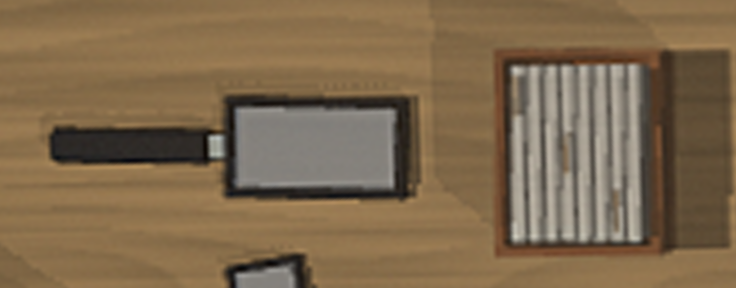

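View pics/A_side.png

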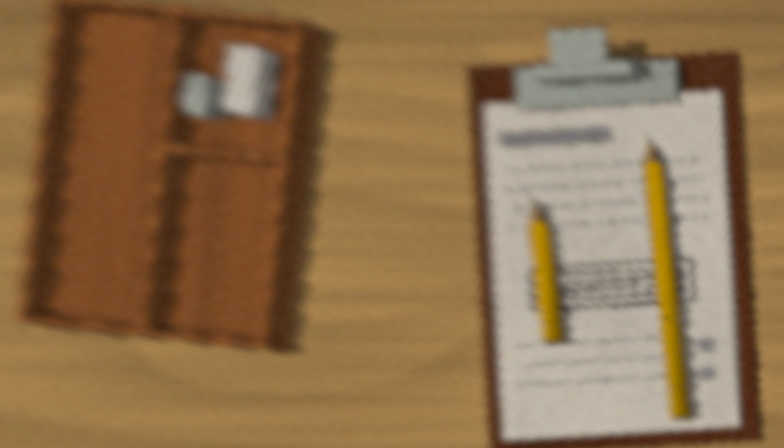

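The close crops confirm the choice. In `A_top`, the yellow long pencil runs (658,138) to (686,418) and the yellow short one (543,203) to (561,342). The print box is centred at (611,282) and the tray's corners are (72,2), (318,25), (288,348) and (38,325). In `B_top`, the large magnifier's frame spans (225..412, 97..198), with its handle to the left along row 145. `A_side` agrees with the top view to within a few mm.

World estimates:

| Item | Position (m) | Yaw |
|---|---|---|
| Long pencil mid | (.486, -.390) | 5.8° |
| Short pencil mid | (.491, -.315) | 6.8° |
| Small print | (.484, -.3525) | 3.4° |
| Long row | (.554, -.045) | -5.5° |
| Short row | (.505, -.115) | -5.5° |

```bash
python3 -m creep '[[-0.14,[0.41,-0.55,0.05],-110],[-0.14,[0.41,-0.55,0.05],-110],[-0.14,[0.41,-0.55,0.05],-110],[-0.14,[0.41,-0.55,0.05],-110],[-0.14,[0.41,-0.55,0.05],-110],[-0.14,[0.41,-0.55,0.05],-110],[-0.14,[0.41,-0.55,0.05],-110],[-0.14,[0.41,-0.55,0.05],-110],[-0.14,[0.41,-0.55,0.05],-110],[-0.14,[0.41,-0.55,0.05],-110],[-0.14,[0.41,-0.55,0.05],-110],[-0.14,[0.41,-0.55,0.05],-110]]' 10
```

```text
time: 2.7
ee_pos: [0.6024, 0.1442, 0.2694]
ee_rot: [0.89, 0.457, 0.001, 0.001]
force: [0.3, 0.3, -0.2]
finger_gap: 0.428
grip_force: 0.0
```

```bash
python3 -m creep '[[-0.14,[-0.116,-0.534,-0.17],-49],[-0.14,[-0.116,-0.534,-0.17],-49],[-0.14,[-0.116,-0.534,-0.17],-49],[-0.14,[-0.116,-0.534,-0.17],-49],[-0.14,[-0.116,-0.534,-0.17],-49],[-0.14,[-0.116,-0.534,-0.17],-49],[-0.14,[-0.116,-0.534,-0.17],-49],[-0.14,[-0.116,-0.534,-0.17],-49],[-0.14,[-0.116,-0.534,-0.17],-49],[-0.14,[-0.116,-0.534,-0.17],-49],[-0.14,[-0.116,-0.534,-0.17],-49],[-0.14,[-0.116,-0.534,-0.17],-49]]'
python3 -c "
from bench import bot
o=bot.get_obs();print(o['joints'],o['ee_pos'],o['ee_rot'],o['force'])"
```

```text
time: 4.2
ee_pos: [0.4849, -0.382, 0.0988]
ee_rot: [0.999, 0.052, 0.0, -0.001]
force: [0.3, -0.7, -0.8]
finger_gap: 0.429
grip_force: 0.0
[ 0.21393248  0.69196746  0.5669338   1.97442725 -0.60537845  0.64878986
 -0.29246965] [ 0.48493672 -0.38201189  0.09878944] [ 9.98635058e-01  5.22262627e-02  2.60138215e-04 -6.09101151e-04] [ 0.27418736 -0.67290469 -0.76409511]
```

```bash
python3 -m creep '[[-0.14,[0.001,-0.004,-0.03],0],[-0.14,[0.001,-0.004,-0.05],0],[-0.14,[0.001,-0.004,-0.07],0],[-0.14,[0.001,-0.004,-0.07],0]]'
python3 - <<'E'
from h import *
for c in("side","top"):
    f=bot.grab_frame(c)
    if c=="side": save(f,"s1.png",(190,220,320,320),5)
o=bot.get_obs();print(o["ee_pos"],o["force"])
E
```

```text
time: 4.7
ee_pos: [0.4843, -0.3872, 0.0272]
ee_rot: [0.999, 0.051, -0.001, -0.001]
force: [-0.0, 0.8, 0.8]
finger_gap: 0.43
grip_force: 0.0
[ 0.48469779 -0.3883202   0.02873732] [-0.15680177 -0.05086024  0.52458259]
```

View pics/s1.png

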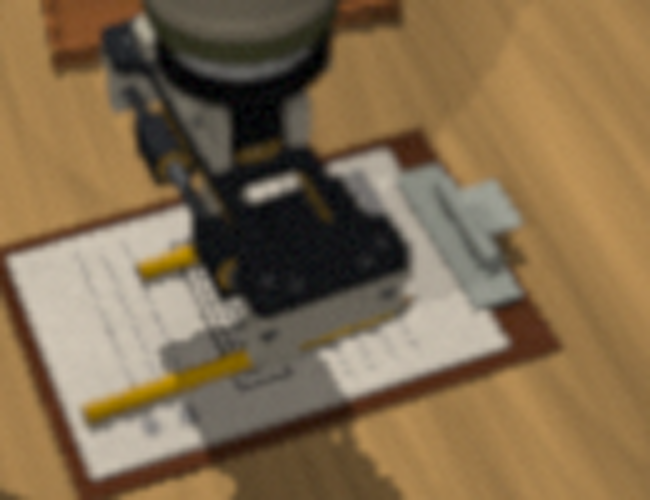

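The fingers straddle the long pencil near its middle, with the near finger tip at about (250,385) in the crop. I'll descend and close.

```bash
python3 -m creep '[[-0.14,[0.001,-0.001,-0.01],0],[-0.14,[0.001,-0.001,-0.02],0],[-0.14,[0.001,-0.001,-0.02],0],[-1,[0.001,-0.001,-0.02],0],[-1,[0.001,-0.001,-0.02],0],[-1,[0.001,-0.001,-0.02],0],[-1,[0.001,-0.001,-0.02],0],[-1,[0.001,-0.001,-0.02],0],[-1,[0.001,-0.001,-0.02],0]]' 12
```

```text
time: 5.92
ee_pos: [0.4858, -0.3893, 0.0088]
ee_rot: [0.999, 0.051, 0.0, 0.0]
force: [-0.3, 0.4, 3.2]
finger_gap: 0.1
grip_force: 12.0
```

```bash
python3 -m creep '[[-1,[0,0,0.03],0],[-1,[0,0,0.07],0],[-1,[0.068,0.344,0.07],-11.5],[-1,[0.068,0.344,0.07],-11.5],[-1,[0.068,0.344,0.07],-11.5],[-1,[0.068,0.344,0.07],-11.5],[-1,[0.068,0.344,0.07],-11.5],[-1,[0.068,0.344,0.07],-11.5],[-1,[0.068,0.344,0.07],-11.5],[-1,[0.068,0.344,0.07],-11.5],[-1,[0.068,0.344,0.07],-11.5]]'
python3 - <<'E'
from h import *
f=bot.grab_frame("side");save(f,"s2.png",(170,150,330,300),4)
o=bot.get_obs();print(o["ee_pos"],o["ee_rot"],o["force"],o["finger_gap"])
E
```

```text
time: 7.3
ee_pos: [0.5535, -0.047, 0.0788]
ee_rot: [0.999, -0.051, 0.0, 0.0]
force: [0.2, -0.3, 0.4]
finger_gap: 0.101
grip_force: 12.0
[ 0.55352105 -0.04688064  0.0787909 ] [ 9.98714107e-01 -5.06960549e-02  7.72049012e-05  1.93112810e-04] [-0.22564975 -0.87221377 -0.53271128] 0.10192644927577148
```

View pics/s2.png

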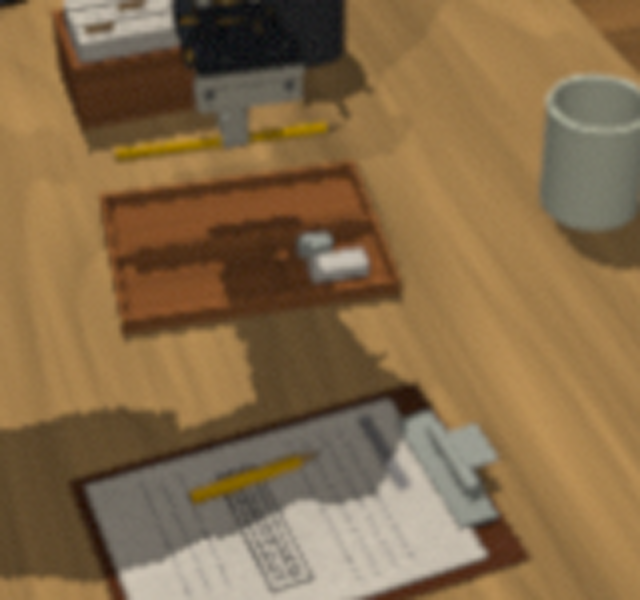

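The pencil is held level, running (115,153) to (338,126) in the crop, over the long row. Now I'll lower it gently and release.

```bash
python3 -m creep '[[-1,[0.001,0.002,-0.03],0],[-1,[0.001,0.002,-0.05],0],[-1,[0.001,0.002,-0.062],0],[-1,[0.001,0.002,-0.07],0],[-1,[0.001,0.002,-0.0705],0],[-1,[0.001,0.002,-0.0705],0],[-0.6,[0.001,0.002,-0.0705],0],[-0.6,[0.001,0.002,-0.0705],0],[-0.6,[0.001,0.002,-0.0705],0],[-0.6,[0.001,0.002,-0.03],0],[-0.6,[0.001,0.002,0.02],0],[-0.6,[0.001,0.002,0.02],0]]'
```

```text
time: 8.85
ee_pos: [0.5563, -0.0435, 0.1015]
ee_rot: [0.999, -0.049, 0.002, -0.0]
force: [0.3, 0.8, -0.3]
finger_gap: 0.199
grip_force: 0.0
```

```bash
python3 -m creep '[[-0.2,[-0.0635,-0.27,0],12],[-0.2,[-0.0635,-0.27,0],12],[-0.2,[-0.0635,-0.27,0],12],[-0.2,[-0.0635,-0.27,0],12],[-0.2,[-0.0635,-0.27,0],12],[-0.2,[-0.0635,-0.27,0],12],[-0.2,[-0.0635,-0.27,-0.04],12],[-0.2,[-0.0635,-0.27,-0.07],12],[-0.2,[-0.0635,-0.27,-0.07],12]]'
python3 - <<'E'
from ortho import *
f=bot.grab_frame("top")
o=ortho(f,.4,.7,-.16,.03,.0135,2000);hs=cv2.cvtColor(o,cv2.COLOR_RGB2HSV)
m=((hs[...,0]>15)&(hs[...,0]<32)&(hs[...,1]>150)&(hs[...,2]>110)).astype(np.uint8)
n,l,st,ce=cv2.connectedComponentsWithStats(m)
for i in range(1,n):
    if st[i,4]>800:
        v,u=np.nonzero(l==i);print(cv2.minAreaRect(np.stack([.7-v/2000,.03-u/2000],1).astype(np.float32)))
o=bot.get_obs();print(o["ee_pos"],o["ee_rot"],o["force"],o["finger_gap"])
E
```

```text
time: 9.98
ee_pos: [0.4905, -0.3108, 0.0266]
ee_rot: [0.998, 0.056, -0.002, -0.002]
force: [0.4, -1.0, 0.7]
finger_gap: 0.402
grip_force: 0.0
((0.5457378029823303, -0.04201466590166092), (0.012017293833196163, 0.161270871758461), 83.92753601074219)
[ 0.49102532 -0.31169524  0.02791366] [ 9.98443834e-01  5.57503644e-02 -9.17563796e-04 -9.82991800e-04] [-0.52852292  0.53378223  0.30512129] 0.39959252517870036
```

The long pencil lies in its row. Next, the short one.

```bash
python3 -m creep '[[-0.2,[0,-0.002,-0.01],0],[-0.2,[0,-0.002,-0.019],0],[-0.2,[0,-0.002,-0.019],0],[-1,[0,-0.002,-0.019],0],[-1,[0,-0.002,-0.019],0],[-1,[0,-0.002,-0.019],0],[-1,[0,-0.002,-0.019],0],[-1,[0,-0.002,-0.019],0],[-1,[0,-0.002,0.02],0],[-1,[0,-0.002,0.05],0],[-1,[0,-0.002,0.05],0]]' 12
python3 - <<'E'
from ortho import *
o=bot.get_obs();print(o["ee_pos"],o["ee_rot"],o["finger_gap"],o["grip_force"])
z=o["ee_pos"][2]
f=bot.grab_frame("side");o=ortho(f,.4,.6,-.4,-.2,z,2000);hs=cv2.cvtColor(o,cv2.COLOR_RGB2HSV)
m=((hs[...,0]>15)&(hs[...,0]<32)&(hs[...,1]>150)&(hs[...,2]>110)).astype(np.uint8)
n,l,st,ce=cv2.connectedComponentsWithStats(m)
for i in range(1,n):
    if st[i,4]>200:
        v,u=np.nonzero(l==i);print(st[i,4],.6-v.max()/2000,.6-v.min()/2000,-.2-u.mean()/2000)
E
```

```text
time: 11.4
ee_pos: [0.4922, -0.3158, 0.0804]
ee_rot: [0.998, 0.055, 0.001, 0.001]
force: [-0.2, -0.5, -0.4]
finger_gap: 0.101
grip_force: 12.0
[ 0.4921717  -0.31582936  0.08036121] [9.98468175e-01 5.53054480e-02 1.34344021e-03 8.98017458e-04] 0.10081581472968051 11.999750286340714
223 0.509 0.5205 -0.3210044843049327
2551 0.44499999999999995 0.4855 -0.3200970207761662
```

```bash
python3 -m creep '[[-1,[0.014,0.2,0],-12],[-1,[0.014,0.2,0],-12],[-1,[0.014,0.2,0],-12],[-1,[0.014,0.2,0],-12],[-1,[0.014,0.2,0],-12],[-1,[0.014,0.2,0],-12],[-1,[0.014,0.2,-0.03],-12],[-1,[0.014,0.2,-0.05],-12],[-1,[0.014,0.2,-0.055],-12],[-1,[0.014,0.2,-0.055],-12]]'
python3 -c "
from bench import bot
o=bot.get_obs();print(o['ee_pos'],o['ee_rot'],o['force'])"
```

```text
time: 12.7
ee_pos: [0.505, -0.1167, 0.0237]
ee_rot: [0.999, -0.051, -0.0, 0.0]
force: [-0.5, -0.7, 0.1]
finger_gap: 0.102
grip_force: 12.0
[ 0.50503724 -0.11666062  0.02370557] [ 9.98720883e-01 -5.05623747e-02 -1.14225820e-04  1.76208355e-04] [-0.46596329 -0.71334183  0.09555233]
```

```bash
python3 -m creep '[[-1,[0,0.001,-0.008],0],[-1,[0,0.001,-0.0145],0],[-1,[0,0.001,-0.0155],0],[-1,[0,0.001,-0.0155],0],[-0.6,[0,0.001,-0.0155],0],[-0.6,[0,0.001,-0.0155],0],[-0.6,[0,0.001,-0.0155],0],[-0.6,[0,0.001,0.03],0],[-0.6,[0,0.001,0.09],0],[-0.6,[0,0.001,0.14],0],[-0.6,[0,0.001,0.2],0],[-0.6,[0,0.001,0.2],0]]'
python3 - <<'E'
from ortho import *
np.set_printoptions(precision=4,suppress=True)
F={c:bot.grab_frame(c) for c in("top","side")}
for c,f in F.items():
    o=ortho(f,.4,.7,-.16,.03,.0125,2000);hs=cv2.cvtColor(o,cv2.COLOR_RGB2HSV)
    m=((hs[...,0]>15)&(hs[...,0]<32)&(hs[...,1]>150)&(hs[...,2]>110)).astype(np.uint8)
    n,l,st,ce=cv2.connectedComponentsWithStats(m)
    for i in range(1,n):
        if st[i,4]>800:
            v,u=np.nonzero(l==i);print(c,cv2.minAreaRect(np.stack([.7-v/2000,.03-u/2000],1).astype(np.float32)))
    # magnifier: black parts
    b=(.47,.60,.26,.53);o=ortho(f,*b,.013,2000)
    m=(o.max(2)<60).astype(np.uint8)
    n,l,st,ce=cv2.connectedComponentsWithStats(m)
    for i in range(1,n):
        if st[i,4]>1500:
            v,u=np.nonzero(l==i);print(c,"mag",st[i,4],cv2.minAreaRect(np.stack([b[1]-v/2000,b[3]-u/2000],1).astype(np.float32)))
f=F["top"]
for y in(.46,.48): print([world(f,*pix(f,[.527,y,.012]))[2]])
print([world(f,*pix(f,[x,y,.012])) for x,y in((.5,.33),(.555,.33))])
print(bot.get_obs()["ee_pos"])
E
```

```text
time: 14.2
ee_pos: [0.507, -0.1148, 0.2271]
ee_rot: [0.999, -0.049, 0.003, -0.0]
force: [-0.7, -0.3, 0.1]
finger_gap: 0.198
grip_force: 0.0
top ((0.5845907926559448, -0.04604689031839371), (0.011625886894762516, 0.08304210007190704), 83.92753601074219)
top mag 7057 ((0.527999997138977, 0.34200000762939453), (0.11599999666213989, 0.06299999356269836), 90.0)
top mag 8092 ((0.5290021896362305, 0.4570510983467102), (0.1019827127456665, 0.021462980657815933), 89.58177185058594)
side ((0.5467923879623413, -0.047560472041368484), (0.024742892012000084, 0.16557219624519348), 84.24543762207031)
side ((0.4987422823905945, -0.11631153523921967), (0.021520031616091728, 0.08366142213344574), 82.87496185302734)
side mag 7489 ((0.5879999995231628, 0.4804999828338623), (0.0989999771118164, 0.024000048637390137), 90.0)
side mag 6878 ((0.5284109115600586, 0.4461057484149933), (0.11317414790391922, 0.020978253334760666), 86.89661407470703)
[np.float64(0.01506715698453931)]
[np.float64(0.020749713376706946)]
[array([0.5   , 0.3298, 0.0125]), array([0.555 , 0.3302, 0.0112])]
[ 0.5053 -0.1137  0.2237]
```

Both pencils are in their rows (side view: mids about .555 and .507 on x). The magnifier's lens is at about (.528, .3415) with its handle along +y, so the grip point is about (.529, .426).

```bash
python3 -m creep '[[0.2,[0.024,0.54,0.02],95],[0.2,[0.024,0.54,0.02],95],[0.2,[0.024,0.54,0.02],95],[0.2,[0.024,0.54,0.02],95],[0.2,[0.024,0.54,0.02],95],[0.2,[0.024,0.54,0.02],95],[0.2,[0.024,0.54,0.02],95],[0.2,[0.024,0.54,0.02],95],[0.2,[0.024,0.54,0.02],95],[0.2,[0.024,0.54,-0.04],95],[0.2,[0.024,0.54,-0.1],95],[0.2,[0.024,0.54,-0.1],95]]' 45
python3 - <<'E'
from ortho import *
o=bot.get_obs();print(o['ee_pos'],o['ee_rot'],o['joints'])
f=bot.grab_frame("top")
for nm in ["short"]:
    o=ortho(f,.4,.7,-.16,.03,.0125,2000);hs=cv2.cvtColor(o,cv2.COLOR_RGB2HSV)
    m=((hs[...,0]>15)&(hs[...,0]<32)&(hs[...,1]>150)&(hs[...,2]>110)).astype(np.uint8)
    n,l,st,ce=cv2.connectedComponentsWithStats(m)
    for i in range(1,n):
        if st[i,4]>800:
            v,u=np.nonzero(l==i);print(cv2.minAreaRect(np.stack([.7-v/2000,.03-u/2000],1).astype(np.float32)))
# re-measure print box with clear view
A=ortho(f,.44,.53,-.43,-.27,.0045,4000)[...,::-1];cv2.imwrite("pics/print.png",A)
E
```

```text
time: 15.8
ee_pos: [0.526, 0.4234, 0.1178]
ee_rot: [0.711, 0.703, -0.006, -0.001]
force: [0.8, -0.1, -0.2]
finger_gap: 0.602
grip_force: 0.0
[0.52600341 0.42340727 0.11783493] [ 7.11328481e-01  7.02837729e-01 -5.53277332e-03 -5.55439538e-04] [-0.99434633  0.68409028  0.3730472   1.80940191 -0.35467094  0.72591099
 -0.43903342]
((0.5457277894020081, -0.04185933619737625), (0.011625886894762516, 0.16121798753738403), 83.92753601074219)
((0.49674004316329956, -0.1124519556760788), (0.011324845254421234, 0.07600333541631699), 83.3161392211914)
```

View pics/print.png

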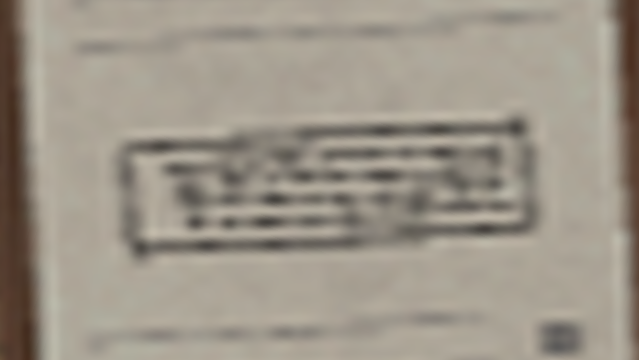

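The print box is centred at (329,188) in the crop, which gives the world point (.483, -.3525) with yaw about 3.1°. Now I'll descend on the handle.

```bash
python3 -m creep '[[0.2,[0.001,0.002,-0.04],0],[0.2,[0.001,0.002,-0.08],0],[0.2,[0.001,0.002,-0.095],0],[0.2,[0.001,0.002,-0.095],0],[0.2,[0.001,0.002,-0.095],0]]'
python3 -c "
from bench import bot
o=bot.get_obs();print(o['ee_pos'],o['ee_rot'],o['force'])"
```

```text
time: 16.48
ee_pos: [0.5314, 0.4284, 0.0307]
ee_rot: [0.711, 0.703, 0.001, 0.0]
force: [-0.4, 0.2, 0.7]
finger_gap: 0.6
grip_force: 0.0
[0.53138503 0.4283833  0.03067179] [7.11298693e-01 7.02888574e-01 1.34586050e-03 9.94865681e-05] [-0.37293308  0.16567915  0.69017801]
```

```bash
python3 -m creep '[[0.2,[-0.002,-0.002,-0.015],0],[0.2,[-0.002,-0.002,-0.0255],0],[0.2,[-0.002,-0.002,-0.0265],0],[0.2,[-0.002,-0.002,-0.0265],0],[-1,[-0.002,-0.002,-0.0265],0],[-1,[-0.002,-0.002,-0.0265],0],[-1,[-0.002,-0.002,-0.0265],0],[-1,[-0.002,-0.002,-0.0265],0],[-1,[-0.002,-0.002,-0.0265],0],[-1,[-0.002,-0.002,-0.0265],0]]' 50
```

```text
time: 17.73
ee_pos: [0.5284, 0.4258, 0.0023]
ee_rot: [0.711, 0.703, 0.0, 0.0]
force: [0.1, 0.1, 1.9]
finger_gap: 0.233
grip_force: 50.0
```

```bash
python3 -m creep '[[-1,[0,0,0.02],0],[-1,[0,0,0.05],0],[-1,[0,0,0.09],0],[-1,[0,0,0.13],0],[-1,[0,0,0.165],0],[-1,[0,0,0.165],0],[-1,[0,0,0.165],0]]'
python3 - <<'E'
from h import *
np.set_printoptions(precision=4,suppress=True)
o=bot.get_obs();print(o["ee_pos"],o["ee_rot"],o["force"],o["torque"],o["finger_gap"])
f=bot.grab_frame("side");save(f,"s3.png",(120,60,280,180),5)
f=bot.grab_frame("top")
for y in (.30,.315,.33,.345,.36):
    for x in(.50,.53,.555): print(world(f,*pix(f,[x,y,.175])),end=" ")
    print()
E
```

```text
time: 18.6
ee_pos: [0.5277, 0.4256, 0.1673]
ee_rot: [0.711, 0.703, -0.0, -0.0]
force: [0.0, -0.0, -1.4]
finger_gap: 0.232
grip_force: 50.0
[0.5277 0.4256 0.1673] [ 0.7112  0.703  -0.0002 -0.0002] [ 0.0365 -0.0085 -1.4281] [-0.0372  0.0593  0.0446] 0.23155537214886174
[0.5001 0.2996 0.1763] [0.5299 0.3015 0.1702] [0.555  0.3006 0.173 ] 
[0.5001 0.3144 0.1767] [0.53   0.3155 0.1735] [0.555  0.3148 0.1756] 
[0.5    0.3302 0.1744] [0.5299 0.3313 0.1713] [0.555  0.3305 0.1736] 
[0.4998 0.3461 0.1718] [0.5299 0.3469 0.1695] [0.555  0.3437 0.1786] 
[0.4999 0.3604 0.174 ] [0.5299 0.361  0.1721] [0.555  0.3611 0.172 ]
```

View pics/s3.png

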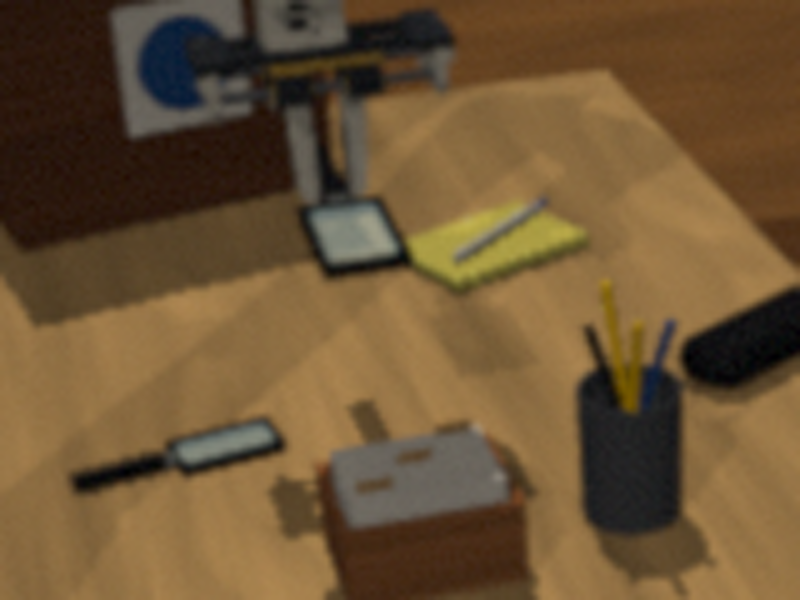

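The magnifier is held level, with its lens at (355,237) in the crop, high and clear of the box and pot. I'll carry it over the box.

```bash
python3 -m creep '[[-1,[-0.001,-0.015,0],0],[-1,[-0.003,-0.045,0],0.3],[-1,[-0.006,-0.085,0],0.6],[-1,[-0.009,-0.13,0],1],[-1,[-0.012,-0.175,0],1.3],[-1,[-0.016,-0.22,0],1.6],[-1,[-0.019,-0.265,0],2],[-1,[-0.022,-0.31,0],2.3],[-1,[-0.025,-0.355,0],2.6],[-1,[-0.028,-0.395,0],3],[-1,[-0.03,-0.425,0],3.3],[-1,[-0.032,-0.445,0],3.5]]'
python3 -m creep '[[-1,[-0.002,-0.03,0],0],[-1,[-0.004,-0.07,0],0.3],[-1,[-0.008,-0.11,-0.01],0.3],[-1,[-0.011,-0.155,-0.02],0.3],[-1,[-0.014,-0.195,-0.035],0.3],[-1,[-0.016,-0.225,-0.05],0.3],[-1,[-0.017,-0.243,-0.065],0.3],[-1,[-0.017,-0.249,-0.08],0.3],[-1,[-0.017,-0.249,-0.09],0.3],[-1,[-0.017,-0.249,-0.095],0.3],[-1,[-0.017,-0.249,-0.095],0.3]]'
python3 - <<'E'
from ortho import *
np.set_printoptions(precision=4,suppress=True)
o=bot.get_obs();print(o["ee_pos"],o["ee_rot"],o["force"],o["torque"],o["finger_gap"])
f=bot.grab_frame("top")
zt=o["ee_pos"][2]-.0023+.012;b=(.42,.55,-.44,-.27)
A=ortho(f,*b,zt,4000);cv2.imwrite("pics/hold.png",A[...,::-1])
hs=A.max(2);m=(hs<60).astype(np.uint8);n,l,st,ce=cv2.connectedComponentsWithStats(m)
for i in range(1,n):
    if st[i,4]>4000:
        v,u=np.nonzero(l==i);print(st[i,4],cv2.minAreaRect(np.stack([b[1]-v/4000,b[3]-u/4000],1).astype(np.float32)))
E
```

```text
time: 20.2
ee_pos: [0.4949, -0.0219, 0.1668]
ee_rot: [0.69, 0.723, -0.001, -0.0]
force: [0.1, 0.3, -1.3]
finger_gap: 0.228
grip_force: 50.0
time: 21.58
ee_pos: [0.4793, -0.2674, 0.0719]
ee_rot: [0.687, 0.727, -0.0, -0.0]
force: [0.5, -0.3, -1.4]
finger_gap: 0.229
grip_force: 50.0
[ 0.4793 -0.2674  0.0719] [ 0.6871  0.7266 -0.     -0.0003] [ 0.4865 -0.29   -1.363 ] [-0.0071  0.0597 -0.0055] 0.22874407117174117
11287 ((0.5307967662811279, -0.29360833764076233), (0.04430478438735008, 0.06372016668319702), 17.715816497802734)
8170 ((0.5070934295654297, -0.3892274796962738), (0.06745825707912445, 0.03550228849053383), 48.46323013305664)
```

View pics/hold.png

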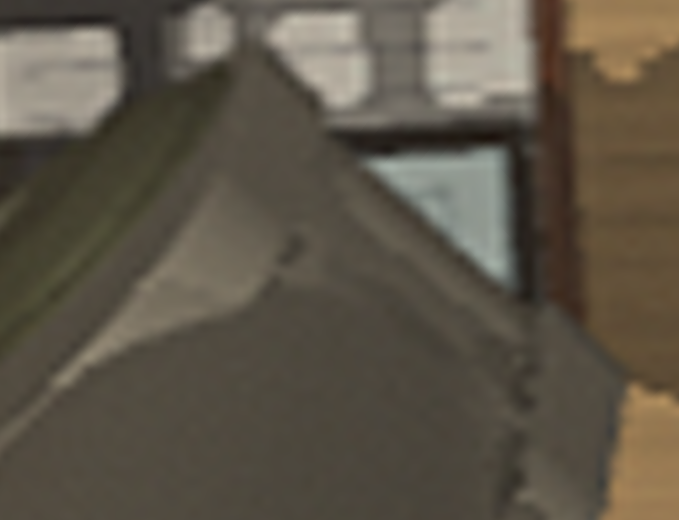

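The top view is mostly blocked by the arm. The visible frame corner at (535,128) puts the lens near (.483, -.349 to -.351), as predicted. I'll lower it to 20 mm and check numerically from the side camera.

```bash
python3 -m creep '[[-1,[-0.001,-0.001,-0.01],0],[-1,[-0.001,-0.001,-0.02],0],[-1,[-0.001,-0.001,-0.03],0],[-1,[-0.001,-0.001,-0.038],0],[-1,[-0.001,-0.001,-0.043],0],[-1,[-0.001,-0.001,-0.044],0],[-1,[-0.001,-0.001,-0.044],0],[-1,[-0.001,-0.001,-0.044],0],[-1,[-0.001,-0.001,-0.044],0]]'
python3 - <<'E'
from ortho import *
np.set_printoptions(precision=4,suppress=True)
o=bot.get_obs();print(o["ee_pos"],o["ee_rot"],o["force"],o["torque"],o["finger_gap"])
f=bot.grab_frame("side");b=(.43,.54,-.43,-.27);zt=o["ee_pos"][2]-.0023+.012
A=ortho(f,*b,zt,4000);g=A.max(2);m=(g<70).astype(np.uint8)
n,l,st,ce=cv2.connectedComponentsWithStats(m)
for i in range(1,n):
    if st[i,4]>2500:
        v,u=np.nonzero(l==i);P=np.stack([b[1]-v/4000,b[3]-u/4000],1).astype(np.float32)
        print(st[i,4],P.min(0),P.max(0),cv2.minAreaRect(P))
T=np.array(f["pose"])
for lab in("magnifier","lens"):
    for r in bot.recognise("side",lab)[:3]: print(lab,r["p"],T[:3,:3]@np.array(r["at"])+T[:3,3])
for p in((.483,-.405),(.512,-.36),(.455,-.35)): print(world(f,*pix(f,[*p,zt])))
E
```

```text
time: 22.75
ee_pos: [0.4784, -0.2693, 0.0283]
ee_rot: [0.688, 0.726, 0.0, 0.0]
force: [0.2, -0.7, -0.4]
finger_gap: 0.234
grip_force: 50.0
[ 0.4784 -0.2693  0.0283] [0.6875 0.7262 0.0001 0.0002] [ 0.2131 -0.6542 -0.3746] [ 0.0254  0.0678 -0.0247] 0.23421989891846184
46231 [ 0.4465 -0.4195] [ 0.5173 -0.27  ] ((0.4815783202648163, -0.34423163533210754), (0.06660383939743042, 0.14958687126636505), 3.1256816387176514)
magnifier 0.65 [0.3945 0.3562 0.0068]
magnifier 0.56 [ 0.4828 -0.3543  0.0364]
lens 0.84 [ 0.4817 -0.3523  0.0368]
lens 0.54 [0.3907 0.3562 0.0074]
[ 0.4836 -0.4029  0.0355]
[ 0.5122 -0.3593  0.0373]
[ 0.4549 -0.3505  0.0386]
```

```bash
python3 -m creep '[[-1,[0,0.0005,0],0],[-1,[0,0.0005,0],0],[-1,[0,0.0005,0],0],[-1,[0,0.0005,0],0]]'
python3 - <<'E'
from h import *
np.set_printoptions(precision=4,suppress=True)
for i in range(3):
    f=bot.grab_frame("side" if i else "top");o=bot.get_obs();print(o["ee_pos"],o["force"],o["torque"],o["grip_force"],abs(o["dq"]).max())
zt=.038
for x in(.452,.512):print([round(float(np.median([world(f,*(pix(f,[x,y,zt])+[a,0]))[2] for a in(-1,0,1)])),4) for y in(-.4,-.38,-.36,-.34,-.32,-.30)])
E
```

```text
time: 23.4
ee_pos: [0.4783, -0.2688, 0.0281]
ee_rot: [0.688, 0.726, -0.0, 0.0]
force: [-0.2, 0.5, -1.1]
finger_gap: 0.233
grip_force: 50.0
[ 0.4783 -0.2688  0.0281] [-0.3436 -0.4624 -0.6003] [-0.0151  0.0954 -0.0078] 49.99333620071411 0.0019899353417175865
[ 0.4782 -0.2688  0.0281] [-0.6519 -1.0025 -1.4446] [ 0.0003  0.0609 -0.0197] 49.993250370025635 0.002186763296952028
[ 0.4782 -0.2688  0.0281] [-1.2344  0.6796 -1.6814] [-0.0286  0.076   0.0184] 49.99328076839447 0.0015234192596723477
[0.0264, 0.0367, 0.0373, 0.039, 0.0371, 0.0393]
[0.036, 0.0389, 0.0382, 0.038, 0.0389, -0.0008]
```

The force readings are just noise around the magnifier's weight. It is level, still, and about 21 mm above the paper, so I'm handing in.

```bash
python3 -c "
from bench import bot
print(bot.close_job())"
```

```text
the job is handed in; nothing more can be done
None
```

I handed the job in at about 23.5 s: both pencils lie in their rows, and the larger magnifier is held still and level about 21 mm above the paper, its lens about 1 mm from the small print's centre by my measurements; the hand-in gave no verdict.

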